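Load the descaling tote and open the safety-capped descaler

TASK

Get the descaling soak ready: take the two brass valve blocks out of the test machine's catch tray and set them down in the blue tote without dropping them. Then open the clamped descaler bottle: press its orange push-and-turn cap down, keep it pressed while twisting it anticlockwise (seen from above) about a sixth of a turn, and lift it straight off. Finish while still gripping the cap, holding it upright and still about 8 cm above the bottle's neck, and leave the white-and-yellow tin, the brush and the rubber ring where they are.

Things in the scene. Friction and masses are not known exactly. Their poses are not given: they have to be found in the camera images.
- block1_mid (a point): Centre of a brass valve block: a 50 x 24 x 24 mm box lying flat, about 150 g, with a 16 mm thick steel stub 9 mm long on each end (68 mm overall) and a 6 mm black plug on top, for looks only. x along its length, y across its 24 mm width (the faces to grip), z up. It lies on the tray floor, its centre 12 mm above it, about 100 mm from the other block.
- block2_mid (a point): Centre of the second brass valve block, same as the first.
- tray_floor (a point): Centre of the inner floor of the test machine's aluminium catch tray, 4 mm above the bench: outside 200 (x) by 150 mm (y), walls 4 mm thick and 30 mm high. On its +y side a sloping steel chute starts at the wall and the grey housing (180 x 140 mm, 150 mm high) stands, near face 165 mm from this point. Fixed to the bench.
- tote_floor (a point): Centre of the inner floor of the open blue tote (5 mm above the bench): outside 220 mm (its x) by 170 mm (its y), walls 5 mm thick, rim 75 mm above the bench. Fixed to the bench.
- neck_top (a point): Top of the fixed neck of the white descaler bottle (body 90 mm diameter, blue and yellow band), on its upright axis, 173 mm above the bench, 26 mm above the shoulder. Clamped in a dark steel ring, the bottle cannot move or turn. z up; x turns with the bottle and, to within 2 degrees, agrees with the closed cap's x.
- cap_mid (a point): Centre (half-way up) of the orange cap: 50 mm diameter, 38 mm high, 40 g, three white marks on top; 177 mm above the bench when closed. Lugs lock it: it cannot turn or lift. Pressed down 4 to 6.5 mm (hard stop) it turns anticlockwise from above: free after 36 degrees, stop at 84, so aim for 60. Then it lifts off straight, clear of the neck 20 mm up.
- cap_spring (a joint): Spring plunger inside the neck that pushes the cap up: metres it is pushed down from the closed position (0 closed, 0.0065 fully down, -0.003 with the cap off). It pushes up with 6 N when closed and about 10 N fully down.
- tin: White and yellow tin, 60 mm diameter, 85 mm high, standing loose; origin under its centre. Bystander: leave it alone.
- brush: Loose cleaning brush lying on the bench, low and about 0.2 m long; origin below its middle, x along it. Bystander: leave it alone.
- seal: Loose black rubber ring, 70 mm outside diameter, 18 mm high, flat on the bench; origin under its centre. Bystander: leave it alone.
Mind the look-alikes: they are no part of the job. Leave any red look-alike of the part that bears block2_mid alone. What is shaped like the part that bears neck_top but purple is not meant.

How it is judged:
By the outcome, as a careful person would: the job done as asked, in the order asked, and still so for the second after the job is handed in, while the arm keeps its last pose, push and grip.
It also fails if it takes over 64 s, if anything falls off the work surface, if the arm or the gripper's body presses on something with over 40 N, if the wrist force passes 120 N, or if a joint passes its speed limit or range.

ROBOT

A 6-joint arm with a two-finger parallel gripper is mounted at the origin on the work surface. World frame = base frame: x ahead of the robot, y to its left, z up, the work surface at z = 0. Lengths are in m, angles in degrees, forces in N, time in s.
With the tool pointing down it reaches from about 0.375 to 0.9 m from the base axis. Payload 3.1 kg.
Tool frame: the origin (TCP) lies between the finger pads; the fingertips stand 11 mm ahead of it and the grasp point (between the pads) lies 8 mm behind it; z points along the fingers, y is the direction in which the jaws open and shut (so a half turn about z gives the same grasp; the last joint's range is limited). The gripper opens to 87 mm and grips with 3 to 60 N. Pads are 19 mm wide; open, the fingers measure 117 mm over their backs; the gripper's body (75 mm by 190 mm) begins 51 mm behind the grasp point.
Start: joints at [57.554, 30.224, 82.088, -0, 67.689, -10.227], TCP at [0.236, 0.579, 0.234] pointing down, gripper open.
Joint ranges: [-176.69, 176.69], [-43.24, 126.21], [12.49, 139.97], [-82, 262], [0, 151.66], [-163.58, 163.58]. Speed limits (degrees/s): [159.86, 159.86, 180, 180, 180, 180].

INTERFACE

Orientations are given as a 3x3 rotation matrix whose columns are the frame's x, y, z axes.
In Python, from rig import bot, vision gives the robot as it stands. The module is installed in compiled form; this text tells all that it offers.
- The arm moves only by the tool jog_arm, never from a script. Its argument "rows" is a list of rows, each an object with "dp": the shift along the tool's x, y, z in mm, a list of three; "turn": the turn, a rotation vector about the tool's x, y, z in degrees, a list of three; "grip": the opening, from 0 (shut) to 1 (fully open). A call has 1 to 10 rows; each row is the pose to reach, as a shift and turn from the pose commanded when the call began, along the tool's axes at that moment; what a row does not reach only later rows make up. A row lasts 1/10 s, in which the tool goes at most 50 mm and 8.59 degrees, less where a joint would pass 70% of its speed; a pose out of reach is approached as far as the arm can. A call with a gripper value outside its range is refused whole. The fingers move at their own pace and stop on an object; the grip force is fixed at half the most. Time passes only in rows, so rows that repeat a pose let the fingers close. It gives the time, the measured TCP pose, the force and the opening at its end, in the units of the state.
- bot.read_state(): the state, without advancing time (a new reading comes with each control period).
- vision.capture(name): name is "scene" or "side" or "wrist"; returns (picture, depth): 400x640x3 uint8, red, green, blue; 400x640 float32, m along the optical axis (not along the pixel's ray), 0 where there is no reading.
- vision.camera_info(name): a dict with "vertical_fov" (degrees; the focal length in pixels is half the picture's height over the tangent of half this angle, whatever the lens; pixels are square), "cx", "cy" (the principal point, pixels), "position" and "rotation" of the camera in the world. Camera axes: x right, y down, z forward; pixel columns grow to the right and rows downward; lengths in m; the calibration is good to about 2 mm. A picture is of the moment at which its call begins: read the wrist's pose just before it. camera_info takes no time and is no camera call; for the wrist camera it gives the pose at the moment of the call.
- bot.hand_in(): hands the job in, once; it reports no verdict.
The state is a dict: "time_s": time; "joint_positions": joint angles; "qvel": joint speeds; "tau": joint torques, N m; "position": TCP position; "tcp_rot": TCP orientation; "force": force on the tool from outside, world axes, zero at the start; "moment": the same for the moment, N m; "opening": opening from 0.0 (shut) to 1.0 (fully open).
Only numpy, scipy, OpenCV 4.12 (cv2) and the standard library are available. Lean on these libraries where they do the work, as an engineer would, in place of code of your own. Each camera call takes 0.05 s, during which the arm holds its last target.

## Working session

There is one attempt and no reset: what is moved stays moved. The work goes in short steps, Python scripts to look and compute and a tool call to move; the robot and the scene stay as the last step left them, time stands still between calls to the robot, and variables do not carry over. Pictures are saved under pics/ and viewed, and the job is handed in when it is done.

Besides the shell and the picture viewer there is one more tool, called as a command line: name --argument value ..., lists and objects as JSON in quotes. jog_arm: Moves the arm, as the interface text tells. Its arguments: {"type":"object","properties":{"rows":{"type":"array"}},"required":["rows"]}

```bash
mkdir -p pics; ls; cat > h.py <<'E'
import numpy as np, cv2
from rig import bot, vision
def cap(n,save=None):
    info=vision.camera_info(n); p,d=vision.capture(n)
    if save: cv2.imwrite('pics/'+save,cv2.cvtColor(p,cv2.COLOR_RGB2BGR)); np.savez('pics/'+save[:-4]+'.npz',p=p,d=d,**{k:np.array(v) for k,v in info.items()})
    return p,d,info
def load(s): return np.load('pics/'+s+'.npz')
def f(info): return 200/np.tan(np.radians(float(info['vertical_fov']))/2)
def ray(info,u,v):
    return np.array(info['position']),np.array(info['rotation'])@np.array([(u-info['cx'])/f(info),(v-info['cy'])/f(info),1.])
def plane(info,u,v,z):
    o,r=ray(info,u,v); return o+r*(z-o[2])/r[2]
def dep(info,d,u,v):
    o,r=ray(info,u,v); return o+r*float(d[int(v),int(u)])
def cloud(z):
    v,u=np.mgrid[0:400,0:640]; F=f(z)
    r=np.stack([(u-z['cx'])/F,(v-z['cy'])/F,np.ones_like(u,float)],-1)*z['d'][...,None]
    return r@z['rotation'].T+z['position']
E
python3 - <<'E'
from h import *
for n in ['scene','side','wrist']:
    p,d,i=cap(n,n+'0.png'); print(n,i)
s=bot.read_state(); print(s['time_s'],s['position'],s['tcp_rot'],s['force'])
E
```

```text
pics
scene {'vertical_fov': 48.2991175873899, 'cx': 316.21625200225407, 'cy': 205.47949899870866, 'position': array([0.944393  , 0.27536861, 1.07872399]), 'rotation': array([[-0.62340516,  0.68734794, -0.37271814],
       [ 0.78178573,  0.53982803, -0.31208455],
       [-0.01330697, -0.48594084, -0.8738904 ]])}
side {'vertical_fov': 57.868310874565296, 'cx': 323.00116622878335, 'cy': 196.73382922144435, 'position': array([0.49563547, 0.71213626, 0.64075594]), 'rotation': array([[-0.99859212, -0.01857179,  0.04968772],
       [-0.05192659,  0.53359113, -0.84414699],
       [-0.01083561, -0.84553864, -0.53380427]])}
wrist {'vertical_fov': 59.969147285992456, 'cx': 319.82602542379374, 'cy': 201.55240359525334, 'position': array([0.15776332, 0.61100627, 0.38369742]), 'rotation': array([[ 0.3779182 ,  0.88212373,  0.28113264],
       [ 0.92583821, -0.35968046, -0.11598955],
       [-0.00119921,  0.30411791, -0.95263364]])}
0.15 [0.2360212  0.57812964 0.2328153 ] [[-9.25756652e-01  3.78118787e-01 -8.97294145e-04]
 [ 3.78119726e-01  9.25755671e-01 -1.38220997e-03]
 [ 3.08035586e-04 -1.61887469e-03 -9.99998642e-01]] [0.27219413 0.40746879 0.02270346]
```

View pics/scene0.png

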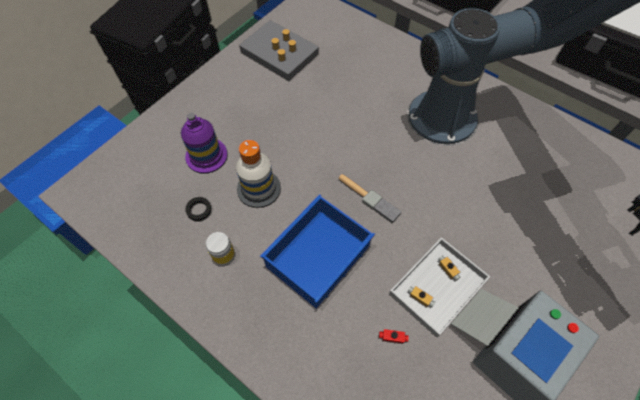

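View pics/side0.png

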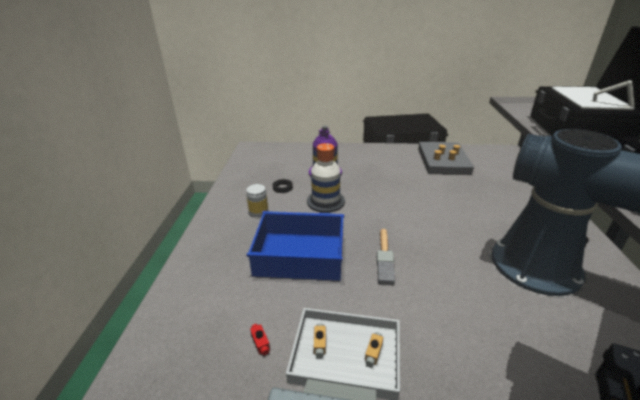

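View pics/wrist0.png

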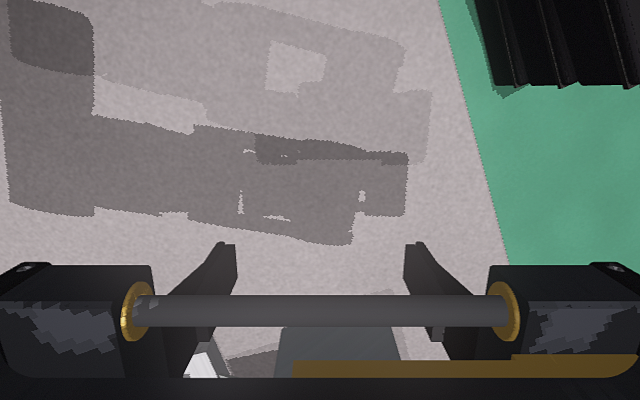

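Scene view: two brass blocks in the tray at (450,267) and (421,296), with a red look-alike at (394,337). The white bottle with the orange cap is at (250,150), its purple look-alike at (200,143), and the blue tote at (320,250). The side view shows the blocks at (320,340) and (374,348), the red one at (260,338), and the cap at (326,152). The orange pegs at (284,45) are clutter. I choose the two brass blocks in the tray and the white bottle, and measure those next.

```bash
cat > m.py <<'E'
from h import *
for n in ['scene0','side0']:
    z=load(n); info=z; p=z['p']; C=cloud(z)
    hsv=cv2.cvtColor(p,cv2.COLOR_RGB2HSV)
    print('==',n)
    # brass
    m=cv2.inRange(hsv,(12,90,110),(28,255,255))
    for name,mm,zz in [('brass',m,0.028),('orange',cv2.inRange(hsv,(4,170,120),(13,255,255)),0.196),('blue',cv2.inRange(hsv,(105,150,60),(125,255,255)),0),('red',cv2.inRange(hsv,(0,200,100),(4,255,255)),.02)]:
        k,l,st,ce=cv2.connectedComponentsWithStats(mm)
        for j in range(1,k):
            if st[j,4]<40: continue
            P=C[(l==j)&(z['d']>0)]
            if len(P)==0: continue
            print(name,ce[j].round(1),st[j,4],'pl',plane(info,*ce[j],zz).round(4),'med',np.median(P,0).round(4),'min',P.min(0).round(3),'max',P.max(0).round(3))
E
python3 m.py
python3 - <<'E'
from h import *
z=load('scene0');c=z['p'][220:360,360:500];a=cv2.resize(c,None,fx=4,fy=4)
cv2.imwrite('pics/crop1.png',a[...,::-1])
c=z['p'][110:220,160:290];a=cv2.resize(c,None,fx=4,fy=4);cv2.imwrite('pics/crop2.png',a[...,::-1])
E
```

```text
== scene0
brass [248.7 148.8] 194 pl [ 0.4701 -0.3718  0.028 ] med [ 0.5473 -0.2677  0.197 ] min [ 0.521 -0.293  0.19 ] max [ 0.568 -0.246  0.202]
brass [352.5 184.9] 184 pl [ 0.3834 -0.0615  0.028 ] med [ 0.3786 -0.0638  0.0187] min [ 0.368 -0.112  0.009] max [ 0.387 -0.019  0.025]
brass [449.5 266.6] 153 pl [0.4274 0.2703 0.028 ] med [0.428  0.27   0.0282] min [0.408 0.244 0.019] max [0.445 0.296 0.035]
brass [421.3 295.5] 168 pl [0.534  0.2549 0.028 ] med [0.5347 0.2555 0.0282] min [0.519 0.229 0.004] max [0.546 0.279 0.037]
orange [248.6 148.1] 170 pl [ 0.5446 -0.2699  0.196 ] med [ 0.5456 -0.2693  0.197 ] min [ 0.521 -0.294  0.19 ] max [ 0.567 -0.246  0.202]
blue [266.1   8. ] 227 pl [-0.0517 -0.7732  0.    ] med [-0.485  -1.228  -0.4674] min [-0.58  -1.266 -0.494] max [-0.41  -1.192 -0.454]
blue [358.    7.3] 51 pl [-0.2605 -0.5079  0.    ] med [-0.7831 -0.8462 -0.4679] min [-0.798 -0.946 -0.478] max [-0.77  -0.742 -0.455]
blue [583. 119.] 120 pl [-0.2591  0.3449  0.    ] med [-0.7817  0.3812 -0.4682] min [-0.796  0.245 -0.478] max [-0.767  0.492 -0.457]
blue [ 60.  166.8] 5267
[... 568 characters left out ...]
 min [0.651 0.227 0.015] max [0.673 0.25  0.028]
red [400.8 337.4] 68 pl [0.646  0.2709 0.02  ] med [0.6449 0.2703 0.0236] min [0.635 0.259 0.016] max [0.664 0.284 0.029]
== side0
brass [383.5 239.6] 102 pl [ 0.3805 -0.0487  0.028 ] med [ 0.3789 -0.06    0.019 ] min [ 0.371 -0.102  0.014] max [ 0.386 -0.021  0.022]
brass [319.5 337.6] 193 pl [0.5326 0.2606 0.028 ] med [0.5326 0.264  0.028 ] min [0.521 0.232 0.021] max [0.544 0.281 0.035]
brass [374.4 346.4] 227 pl [0.4265 0.2755 0.028 ] med [0.4264 0.2786 0.0281] min [0.41  0.248 0.022] max [0.443 0.298 0.035]
blue [300.3 243.6] 3495 pl [ 0.6052 -0.0573  0.    ] med [ 0.5983 -0.043   0.0194] min [ 0.492 -0.1    0.002] max [0.712 0.083 0.079]
```

View pics/crop1.png

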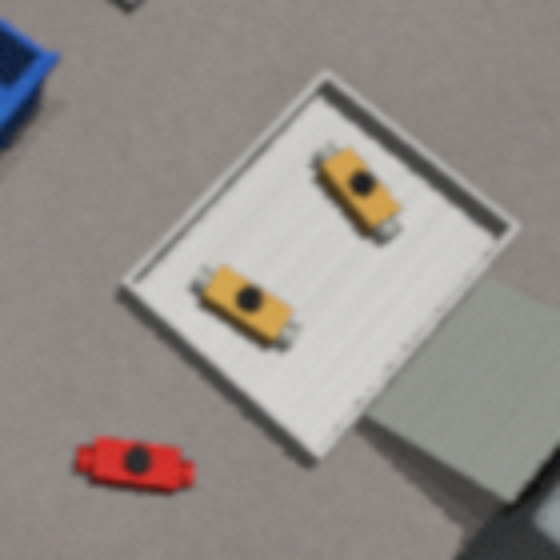

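View pics/crop2.png

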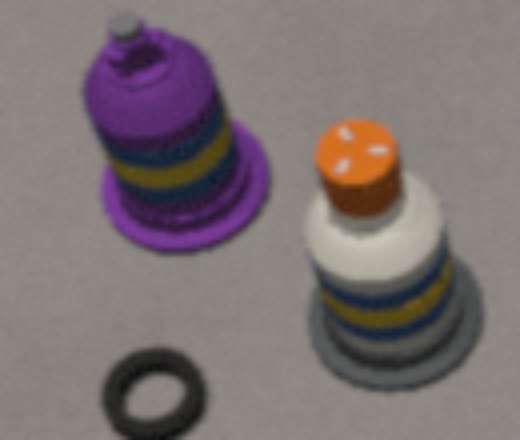

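The crops confirm both blocks are plain brass with a black plug and steel stubs, lying in the tray. The white bottle carries the orange cap with three white marks, and the red block and purple bottle are excluded.

```bash
cat > m2.py <<'E'
from h import *
for n in ['scene0','side0']:
    z=load(n); p=z['p']; C=cloud(z); hsv=cv2.cvtColor(p,cv2.COLOR_RGB2HSV)
    m=(cv2.inRange(hsv,(12,90,110),(28,255,255))>0)
    for nm,x in [('b1',.427),('b2',.534)]:
        s=(abs(C[...,0]-x)<.04)&(abs(C[...,1]-.27)<.045)&(C[...,2]>.0235)&(C[...,2]<.036)
        Q=C[s]; r=cv2.minAreaRect((Q[:,:2]*1000).astype(np.float32)); 
        k=s&m; Q2=C[k]; r2=cv2.minAreaRect((Q2[:,:2]*1000).astype(np.float32))
        w=np.linalg.eigh(np.cov(Q[:,:2].T))[1][:,1]
        print(n,nm,len(Q),np.round(r[0],1),np.round(r[1],1),round(r[2],1),'| brass',np.round(r2[0],1),np.round(r2[1],1),round(r2[2],1),'pca',np.degrees(np.arctan2(w[1],w[0])).round(1),'zmed',np.median(Q[:,2]).round(4))
    # tray walls
    s=(abs(C[...,0]-.48)<.14)&(abs(C[...,1]-.26)<.13)&(C[...,2]>.025)&(C[...,2]<.035)&~m&(C[...,1]<.345)
    Q=C[s];r=cv2.minAreaRect((Q[:,:2]*1000).astype(np.float32)); print('tray',np.round(r[0],1),np.round(r[1],1),round(r[2],1))
    s=(abs(C[...,0]-.6)<.16)&(abs(C[...,1]-0)<.13)&(C[...,2]>.070)&(C[...,2]<.080)
    Q=C[s];r=cv2.minAreaRect((Q[:,:2]*1000).astype(np.float32)); print('tote',np.round(r[0],1),np.round(r[1],1),round(r[2],1),np.median(Q[:,2]))
    s=(abs(C[...,0]-.545)<.05)&(abs(C[...,1]+.27)<.05)&(C[...,2]>.192)&(C[...,2]<.205)
    Q=C[s]
    if len(Q)>5: print('cap top',len(Q),cv2.minEnclosingCircle((Q[:,:2]*1000).astype(np.float32)),Q.mean(0),Q.min(0),Q.max(0))
    s=(abs(C[...,0]-.545)<.06)&(abs(C[...,1]+.27)<.06)&(C[...,2]>.06)&(C[...,2]<.125)
    Q=C[s]; A=np.c_[2*Q[:,:2],np.ones(len(Q))];x=np.linalg.lstsq(A,(Q[:,:2]**2).sum(1),rcond=None)[0];print('body circle',x[:2],np.sqrt(x[2]+x[0]**2+x[1]**2),len(Q))
    for nm,(x,y) in dict(tin=(.64,-.17)).items():
        s=(C[...,2]>.06)&(C[...,2]<.1)&(C[...,1]<-.11)&(C[...,0]>.6)&(C[...,0]<.85)&(C[...,1]>-.4);Q=C[s];
        if len(Q): print('tin',np.median(Q,0))
E
python3 m2.py
```

```text
scene0 b1 213 [409.7 273.6] [65.4 61.7] 76.5 | brass [426.5 270.2] [49.3 23.9] 70.7 pca 73.1 zmed 0.0282
scene0 b2 233 [546.3 256.5] [53.9 62.4] 1.1 | brass [532.5 254.8] [25.2 49. ] 2.6 pca 110.3 zmed 0.0283
tray [479.5 276. ] [152.5 203.5] 83.2
tote [599.4 -11.6] [181.8 226.9] 88.4 0.07520580594185922
cap top 275 ((542.6265869140625, -268.3503723144531), 26.570167541503906) [ 0.54428471 -0.26908791  0.19690706] [ 0.51856332 -0.29459705  0.19204307] [ 0.56806115 -0.24507476  0.20244161]
body circle [ 0.54371251 -0.26980958] 0.04376811771573947 523
tin [ 0.75234553 -0.2004325   0.08464729]
side0 b1 322 [420.9 283.4] [46.7 79.1] 20.0 | brass [425.9 272.5] [49.3 22.8] 71.6 pca 73.9 zmed 0.0281
side0 b2 298 [547.4 257.6] [64.4 53.1] 89.8 | brass [533.  256.7] [21.6 49.8] 4.0 pca 110.1 zmed 0.0283
tray [480.2 274.7] [152.  200.8] 83.6
tote [600.5 -11.1] [186.6 224.1] 88.6 0.07495348679756547
cap top 112 ((545.8966674804688, -268.8477478027344), 26.921466827392578) [ 0.54342824 -0.26663268  0.19630278] [ 0.52162552 -0.29527914  0.19215365] [ 0.56688165 -0.24288436  0.19871322]
body circle [ 0.54392283 -0.26917238] 0.04362696420777689 563
tin [ 0.747409   -0.19176396  0.08298025]
```

```bash
cat > go.py <<'E'
import sys
from h import *
# usage: go.py x y z yaw_of_tool_y  -> shift/turn in tool axes from measured pose
def report(x,y,z,yaw):
    s=bot.read_state(); R=np.array(s['tcp_rot']); p=np.array(s['position'])
    a=np.radians(yaw); Y=np.array([np.cos(a),np.sin(a),0]); Z=np.array([0,0,-1.]); T=np.c_[np.cross(Y,Z),Y,Z]
    rv=cv2.Rodrigues(R.T@T)[0].ravel()
    print('t',round(s['time_s'],2),'pos',p.round(4),'yaw',np.degrees(np.arctan2(R[1,1],R[0,1])).round(2),'tilt',(R[:2,2]*57.3).round(2),'q',np.round(s['joint_positions'],1),'F',np.round(s['force'],1),'M',np.round(s['moment'],2),'op',round(s['opening'],3))
    print('dp mm',(R.T@(np.array([x,y,z])-p)*1000).round(1),'turn',np.degrees(rv).round(2))
if __name__=='__main__': report(*map(float,sys.argv[1:]))
E
python3 go.py .4265 .271 .15 -18.8
python3 - <<'E'
from h import *
z=load('scene0');C=cloud(z)
s=(C[...,0]>.3)&(C[...,0]<.8)&(C[...,1]<-.2)&(C[...,1]>-.6)&(C[...,2]>.12)
Q=C[s]
for a in [(Q[:,1]<-.33),(Q[:,1]>=-.33)]: print(len(Q[a]),Q[a].min(0),Q[a].max(0))
E
```

```text
t 0.15 pos [0.236  0.5781 0.2328] yaw 67.78 tilt [-0.05 -0.08] q [ 57.6  30.3  82.1   0.   67.7 -10.2] F [0.3 0.4 0. ] M [-0.01  0.04 -0.02] op 0.999
dp mm [-292.5 -212.2   83.1] turn [-9.000e-02  6.000e-02  8.658e+01]
719 [ 0.51069213 -0.5031254   0.12010557] [ 0.59814468 -0.42239428  0.18779021]
984 [ 0.50018458 -0.31201409  0.12004934] [ 0.5881507  -0.22562089  0.20244161]
```

jog_arm --rows '[{"dp": [-292, -212, 30], "turn": [0, 0, 86.6], "grip": 0.6}, {"dp": [-292, -212, 30], "turn": [0, 0, 86.6], "grip": 0.6}, {"dp": [-292, -212, 30], "turn": [0, 0, 86.6], "grip": 0.6}, {"dp": [-292, -212, 30], "turn": [0, 0, 86.6], "grip": 0.6}, {"dp": [-292, -212, 30], "turn": [0, 0, 86.6], "grip": 0.6}, {"dp": [-292, -212, 30], "turn": [0, 0, 86.6], "grip": 0.6}, {"dp": [-292, -212, 30], "turn": [0, 0, 86.6], "grip": 0.6}, {"dp": [-292, -212, 30], "turn": [0, 0, 86.6], "grip": 0.6}, {"dp": [-292, -212, 30], "turn": [0, 0, 86.6], "grip": 0.6}, {"dp": [-292, -212, 30], "turn": [0, 0, 86.6], "grip": 0.6}]'

```text
time_s: 1.15
position: [0.4269, 0.2709, 0.2033]
tcp_rot: [[0.32, 0.947, -0.001], [0.947, -0.32, -0.0], [-0.0, -0.001, -1.0]]
force: [-0.7, -0.1, 0.2]
opening: 0.6
```

```bash
python3 - <<'E'
from h import *
cap('wrist','w1.png')
E
python3 go.py .4265 .271 .02 -18.8
```

```text
t 1.2 pos [0.4267 0.2713 0.2033] yaw -18.84 tilt [-0.03 -0.  ] q [ 19.8  23.5 100.9   0.   55.6  38.6] F [-0.6 -0.3 -0.2] M [-0.06  0.08  0.03] op 0.598
dp mm [ -0.3  -0.  183.3] turn [-0.03  0.01 -0.04]
```

View pics/w1.png

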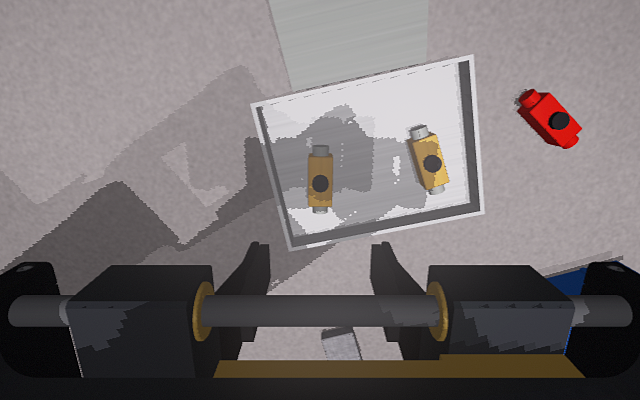

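The wrist view shows block 1 upright at (320,180), midway between the fingers, and block 2 at (429,160). I'll check both with the wrist calibration.

```bash
python3 - <<'E'
from h import *
z=load('w1'); p=z['p']; C=cloud(z); hsv=cv2.cvtColor(p,cv2.COLOR_RGB2HSV)
m=cv2.inRange(hsv,(14,90,60),(32,255,255)); m[230:]=0
k,l,st,ce=cv2.connectedComponentsWithStats(m)
for j in range(1,k):
    if st[j,4]<200: continue
    s=(l==j)&(C[...,2]>.0255)
    Q=C[s]; r=cv2.minAreaRect((Q[:,:2]*1000).astype(np.float32)); print(ce[j].round(),np.round(r[0],1),np.round(r[1],1),round(r[2],1),np.median(Q[:,2]))
E
```

```text
[430. 161.] [508.8 297.9] [ 42.3 148.2] 29.9 0.02773826160628723
[320. 181.] [436.5 299.5] [109.4  22.9] 70.1 0.02775303249210659
```

```bash
python3 - <<'E'
from h import *
z=load('w1'); p=z['p']; hsv=cv2.cvtColor(p,cv2.COLOR_RGB2HSV)
m=cv2.inRange(hsv,(14,90,60),(32,255,255)); m[230:]=0
k,l,st,ce=cv2.connectedComponentsWithStats(m)
for j in range(1,k):
    if st[j,4]<200: continue
    mm=cv2.morphologyEx(((l==j)*255).astype(np.uint8),cv2.MORPH_OPEN,np.ones((5,5)))
    v,u=np.nonzero(mm); Q=np.array([plane(z,a,b,.028)[:2] for a,b in zip(u,v)])
    r=cv2.minAreaRect((Q*1000).astype(np.float32)); print(ce[j].round(),np.round(r[0],1),np.round(r[1],1),round(r[2],1))
# plugs
m=cv2.inRange(p,(0,0,0),(50,50,50)); 
for a,b in [(320,184),(432,163)]:
    s=m[b-14:b+15,a-14:a+15]; M=cv2.moments(s,True); print(plane(z,a-14+M['m10']/M['m00'],b-14+M['m01']/M['m00'],.032))
E
```

```text
[430. 161.] [532.4 256.4] [23.2 49.4] 2.4
[320. 181.] [426.9 271.6] [49.2 22.1] 70.8Traceback (most recent call last):
  File "<stdin>", line 13, in <module>
ZeroDivisionError: float division by zero
```

jog_arm --rows '[{"dp": [0, 0, 40], "turn": [0, 0, 0], "grip": 0.6}, {"dp": [0, 0, 80], "turn": [0, 0, 0], "grip": 0.6}, {"dp": [0, 0, 120], "turn": [0, 0, 0], "grip": 0.6}, {"dp": [0, 0, 145], "turn": [0, 0, 0], "grip": 0.6}, {"dp": [0, 0, 165], "turn": [0, 0, 0], "grip": 0.6}, {"dp": [0, 0, 175], "turn": [0, 0, 0], "grip": 0.6}, {"dp": [0, 0, 179], "turn": [0, 0, 0], "grip": 0.6}, {"dp": [0, 0, 182], "turn": [0, 0, 0], "grip": 0.6}, {"dp": [0, 0, 182], "turn": [0, 0, 0], "grip": 0.6}]'

```text
time_s: 2.1
position: [0.4269, 0.2721, 0.022]
tcp_rot: [[0.311, 0.95, 0.001], [0.95, -0.311, 0.0], [0.001, 0.001, -1.0]]
force: [0.4, 0.0, -0.0]
opening: 0.603
```

```bash
python3 go.py .4268 .2715 .02 -19
```

```text
t 2.1 pos [0.4269 0.2721 0.022 ] yaw -18.13 tilt [0.07 0.02] q [ 19.8  41.9 107.5  -0.   30.5  38. ] F [ 0.4  0.  -0. ] M [-0.12  0.07 -0.  ] op 0.603
dp mm [-0.6  0.1  2. ] turn [ 0.05 -0.04  0.87]
```

jog_arm --rows '[{"dp": [0, 0, 1.5], "turn": [0, 0, 0], "grip": 0.6}, {"dp": [0, 0, 1.5], "turn": [0, 0, 0], "grip": 0.1}, {"dp": [0, 0, 1.5], "turn": [0, 0, 0], "grip": 0.1}, {"dp": [0, 0, 1.5], "turn": [0, 0, 0], "grip": 0.1}, {"dp": [0, 0, 1.5], "turn": [0, 0, 0], "grip": 0.1}, {"dp": [0, 0, 1.5], "turn": [0, 0, 0], "grip": 0.1}, {"dp": [0, 0, 1.5], "turn": [0, 0, 0], "grip": 0.1}, {"dp": [0, 0, 1.5], "turn": [0, 0, 0], "grip": 0.1}]'

```text
time_s: 2.9
position: [0.4267, 0.272, 0.0202]
tcp_rot: [[0.312, 0.95, 0.0], [0.95, -0.312, 0.0], [0.0, 0.0, -1.0]]
force: [0.4, -0.1, 1.5]
opening: 0.276
```

jog_arm --rows '[{"dp": [0, 0, -10], "turn": [0, 0, 0], "grip": 0.1}, {"dp": [0, 0, -30], "turn": [0, 0, 0], "grip": 0.1}, {"dp": [0, 0, -60], "turn": [0, 0, 0], "grip": 0.1}, {"dp": [0, 0, -95], "turn": [0, 0, 0], "grip": 0.1}, {"dp": [0, 0, -125], "turn": [0, 0, 0], "grip": 0.1}, {"dp": [0, 0, -140], "turn": [0, 0, 0], "grip": 0.1}, {"dp": [0, 0, -140], "turn": [0, 0, 0], "grip": 0.1}]'

```text
time_s: 3.6
position: [0.4275, 0.2724, 0.1625]
tcp_rot: [[0.312, 0.95, 0.005], [0.95, -0.312, 0.002], [0.003, 0.004, -1.0]]
force: [-0.4, -0.1, -1.1]
opening: 0.272
```

```bash
python3 go.py .56 -.010 .16 -1.6
```

```text
t 3.6 pos [0.4275 0.2724 0.1625] yaw -18.16 tilt [0.27 0.1 ] q [ 19.9  27.1 103.2   0.   49.4  38. ] F [-0.4 -0.1 -1.1] M [-0.07  0.06  0.  ] op 0.272
dp mm [-227.1  213.9    2.7] turn [  0.25  -0.15 -16.56]
```

jog_arm --rows '[{"dp": [-30, 28, 3], "turn": [0, 0, -4], "grip": 0.1}, {"dp": [-60, 56, 3], "turn": [0, 0, -8], "grip": 0.1}, {"dp": [-95, 90, 3], "turn": [0, 0, -12], "grip": 0.1}, {"dp": [-130, 122, 3], "turn": [0, 0, -16.4], "grip": 0.1}, {"dp": [-165, 155, 3], "turn": [0, 0, -16.4], "grip": 0.1}, {"dp": [-195, 184, 3], "turn": [0, 0, -16.4], "grip": 0.1}, {"dp": [-217, 204, 3], "turn": [0, 0, -16.4], "grip": 0.1}, {"dp": [-227, 214, 3], "turn": [0, 0, -16.4], "grip": 0.1}, {"dp": [-227, 214, 3], "turn": [0, 0, -16.4], "grip": 0.1}, {"dp": [-227, 214, 3], "turn": [0, 0, -16.4], "grip": 0.1}]'

```text
time_s: 4.6
position: [0.5574, -0.0092, 0.1562]
tcp_rot: [[0.031, 1.0, -0.003], [1.0, -0.031, 0.001], [0.001, -0.003, -1.0]]
force: [0.0, 0.7, -1.8]
opening: 0.274
```

```bash
python3 go.py .56 -.010 .0215 -1.6; python3 -c "
from h import *
cap('wrist','w2.png');cap('scene','s2.png')"
```

```text
t 4.6 pos [ 0.5574 -0.0092  0.1562] yaw -1.76 tilt [-0.19  0.08] q [-12.5  31.1  96.    0.   53.1 -10.7] F [ 0.   0.7 -1.8] M [-0.08  0.11 -0.01] op 0.274
dp mm [ -0.9   3.1 134.6] turn [-0.19 -0.08 -0.16]
```

View pics/w2.png

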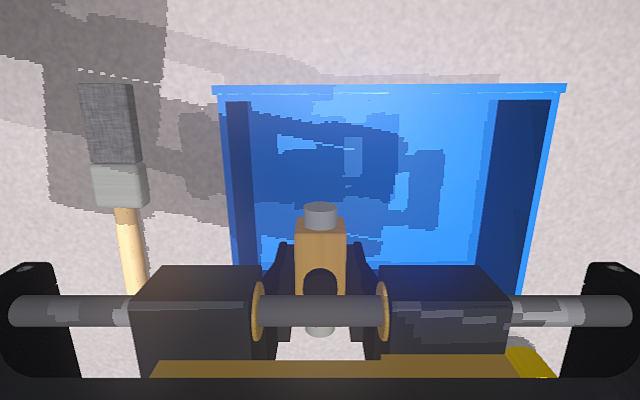

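View pics/s2.png

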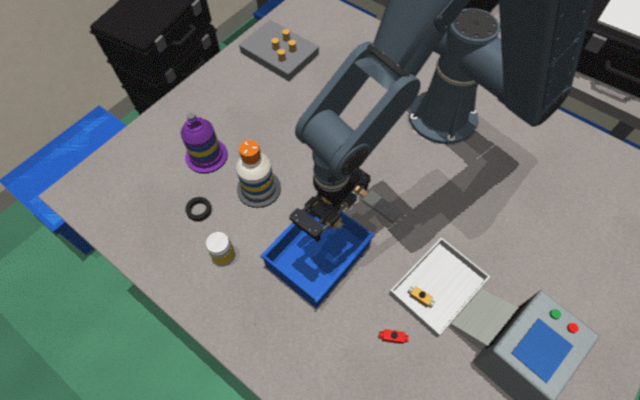

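The block is held level at wrist pixel (320,265), over the tote. I lower it next.

jog_arm --rows '[{"dp": [-1, 6, 35], "turn": [0, 0, 0], "grip": 0.1}, {"dp": [-1, 6, 70], "turn": [0, 0, 0], "grip": 0.1}, {"dp": [-1, 6, 95], "turn": [0, 0, 0], "grip": 0.1}, {"dp": [-1, 6, 112], "turn": [0, 0, 0], "grip": 0.1}, {"dp": [-1, 6, 122], "turn": [0, 0, 0], "grip": 0.1}, {"dp": [-1, 6, 128], "turn": [0, 0, 0], "grip": 0.1}, {"dp": [-1, 6, 131], "turn": [0, 0, 0], "grip": 0.1}, {"dp": [-1, 6, 131], "turn": [0, 0, 0], "grip": 0.1}]'

```text
time_s: 5.5
position: [0.5653, -0.0114, 0.0265]
tcp_rot: [[0.03, 1.0, 0.001], [1.0, -0.03, -0.0], [-0.0, 0.001, -1.0]]
force: [-0.4, -0.8, -2.7]
opening: 0.269
```

```bash
python3 go.py .563 -.010 .0212 -1.6
```

```text
t 5.5 pos [ 0.5653 -0.0114  0.0265] yaw -1.74 tilt [ 0.04 -0.01] q [-12.5  43.5  98.8   0.   37.7 -10.7] F [-0.4 -0.8 -2.7] M [-0.03  0.05  0.02] op 0.269
dp mm [ 1.4 -2.3  5.3] turn [ 0.04  0.01 -0.14]
```

jog_arm --rows '[{"dp": [0, 0, 2], "turn": [0, 0, 0], "grip": 0.1}, {"dp": [0, 0, 3.5], "turn": [0, 0, 0], "grip": 0.1}, {"dp": [0, 0, 4.5], "turn": [0, 0, 0], "grip": 0.1}, {"dp": [0, 0, 4.5], "turn": [0, 0, 0], "grip": 0.1}, {"dp": [0, 0, 4.5], "turn": [0, 0, 0], "grip": 0.1}]'

```text
time_s: 6.0
position: [0.565, -0.0117, 0.0217]
tcp_rot: [[0.031, 1.0, 0.0], [1.0, -0.031, -0.0], [-0.0, 0.0, -1.0]]
force: [0.5, 0.4, -1.6]
opening: 0.273
```

jog_arm --rows '[{"dp": [0, 0, 0.7], "turn": [0, 0, 0], "grip": 0.1}, {"dp": [0, 0, 0.7], "turn": [0, 0, 0], "grip": 0.1}]'

```text
time_s: 6.2
position: [0.5651, -0.0118, 0.0212]
tcp_rot: [[0.031, 1.0, 0.0], [1.0, -0.031, -0.0], [-0.0, 0.0, -1.0]]
force: [-0.3, -0.1, 2.0]
opening: 0.276
```

Contact: the force changed from -1.6 to +2 N. I release, then rise.

jog_arm --rows '[{"dp": [0, 0, 0], "turn": [0, 0, 0], "grip": 0.35}, {"dp": [0, 0, 0], "turn": [0, 0, 0], "grip": 0.5}, {"dp": [0, 0, 0], "turn": [0, 0, 0], "grip": 0.5}, {"dp": [0, 0, -20], "turn": [0, 0, 0], "grip": 0.5}, {"dp": [0, 0, -50], "turn": [0, 0, 0], "grip": 0.5}, {"dp": [0, 0, -85], "turn": [0, 0, 0], "grip": 0.6}, {"dp": [0, 0, -120], "turn": [0, 0, 0], "grip": 0.6}, {"dp": [0, 0, -140], "turn": [0, 0, 0], "grip": 0.6}, {"dp": [0, 0, -140], "turn": [0, 0, 0], "grip": 0.6}]'

```text
time_s: 7.1
position: [0.5672, -0.0121, 0.1641]
tcp_rot: [[0.031, 1.0, 0.007], [1.0, -0.031, -0.002], [-0.001, 0.007, -1.0]]
force: [-0.4, -0.3, 0.2]
opening: 0.594
```

```bash
python3 go.py .5324 .256 .16 2.7;  python3 -c "
from h import *
cap('wrist','w3.png')"
```

```text
t 7.1 pos [ 0.5672 -0.0121  0.1641] yaw -1.76 tilt [ 0.42 -0.09] q [-12.5  30.9  94.7   0.   54.1 -10.7] F [-0.4 -0.3  0.2] M [-0.14  0.05  0.01] op 0.594
dp mm [266.9 -43.1   3.4] turn [ 0.42  0.09 -4.46]
```

View pics/w3.png

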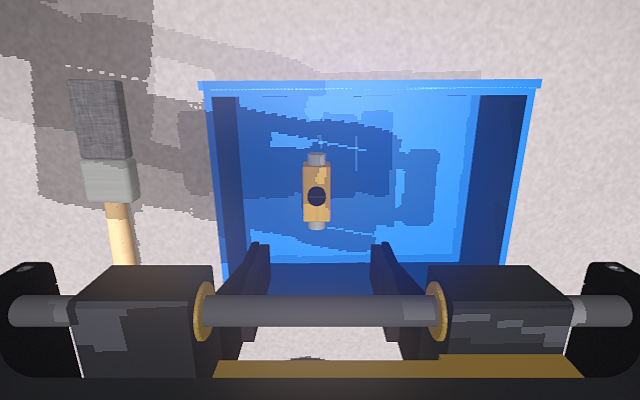

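Block 1 lies flat on the tote floor at (316,190). Now block 2.

jog_arm --rows '[{"dp": [30, -5, 3], "turn": [0, 0, -4.4], "grip": 0.6}, {"dp": [70, -12, 3], "turn": [0, 0, -4.4], "grip": 0.6}, {"dp": [115, -18, 3], "turn": [0, 0, -4.4], "grip": 0.6}, {"dp": [160, -26, 3], "turn": [0, 0, -4.4], "grip": 0.6}, {"dp": [205, -33, 3], "turn": [0, 0, -4.4], "grip": 0.6}, {"dp": [240, -39, 3], "turn": [0, 0, -4.4], "grip": 0.6}, {"dp": [260, -42, 3], "turn": [0, 0, -4.4], "grip": 0.6}, {"dp": [267, -42, 3], "turn": [0, 0, -4.4], "grip": 0.6}, {"dp": [267, -42, 3], "turn": [0, 0, -4.4], "grip": 0.6}, {"dp": [267, -42, 3], "turn": [0, 0, -4.4], "grip": 0.6}]'

```text
time_s: 8.15
position: [0.531, 0.2554, 0.1569]
tcp_rot: [[-0.045, 0.999, -0.002], [0.999, 0.045, -0.001], [-0.001, -0.002, -1.0]]
force: [0.1, 0.2, -0.7]
opening: 0.594
```

```bash
python3 go.py .5324 .256 .02 2.7;  python3 -c "
from h import *
cap('wrist','w4.png')"
```

```text
t 8.15 pos [0.531  0.2554 0.1569] yaw 2.61 tilt [-0.09 -0.06] q [14.8 33.1 91.4 -0.  55.7 12.3] F [ 0.1  0.2 -0.7] M [-0.08  0.02  0.03] op 0.594
dp mm [  0.7   1.6 136.9] turn [-0.1   0.05 -0.09]
```

View pics/w4.png

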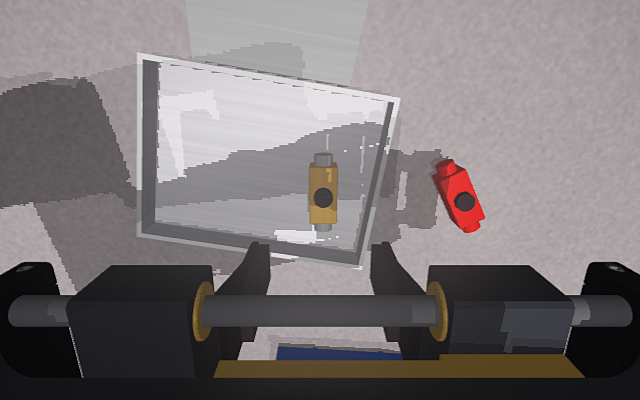

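Block 2 sits at (323,195), about 1.6 mm off the finger midline. The tray wall at about (370,200) is near the right finger, so I narrow the opening to 0.43.

jog_arm --rows '[{"dp": [0.7, 1.6, 20], "turn": [0, 0, 0], "grip": 0.43}, {"dp": [0.7, 1.6, 50], "turn": [0, 0, 0], "grip": 0.43}, {"dp": [0.7, 1, 80], "turn": [0, 0, 0], "grip": 0.43}, {"dp": [0.7, 1, 105], "turn": [0, 0, 0], "grip": 0.43}, {"dp": [0.7, 0, 120], "turn": [0, 0, 0], "grip": 0.43}, {"dp": [0.7, 0, 127], "turn": [0, 0, 0], "grip": 0.43}, {"dp": [0.7, 0, 131], "turn": [0, 0, 0], "grip": 0.43}, {"dp": [0.7, 0, 131], "turn": [0, 0, 0], "grip": 0.43}]'

```text
time_s: 9.0
position: [0.5317, 0.2566, 0.027]
tcp_rot: [[-0.045, 0.999, 0.0], [0.999, 0.045, -0.0], [-0.0, 0.0, -1.0]]
force: [0.9, -1.4, -0.0]
opening: 0.434
```

```bash
python3 go.py .5324 .256 .02 2.7
```

```text
t 9.0 pos [0.5317 0.2566 0.027 ] yaw 2.58 tilt [ 0.02 -0.  ] q [14.9 44.5 95.  -0.  40.5 12.4] F [ 0.9 -1.4 -0. ] M [-0.15  0.03 -0.05] op 0.434
dp mm [-0.6  0.7  7. ] turn [ 0.01  0.   -0.12]
```

jog_arm --rows '[{"dp": [0, 0.7, 3.5], "turn": [0, 0, 0], "grip": 0.43}, {"dp": [0, 0.7, 6.8], "turn": [0, 0, 0], "grip": 0.43}, {"dp": [0, 0.7, 6.8], "turn": [0, 0, 0], "grip": 0.43}, {"dp": [0, 0.7, 6.8], "turn": [0, 0, 0], "grip": 0.1}, {"dp": [0, 0.7, 6.8], "turn": [0, 0, 0], "grip": 0.1}, {"dp": [0, 0.7, 6.8], "turn": [0, 0, 0], "grip": 0.1}, {"dp": [0, 0.7, 6.8], "turn": [0, 0, 0], "grip": 0.1}, {"dp": [0, 0.7, 6.8], "turn": [0, 0, 0], "grip": 0.1}]'

```text
time_s: 9.8
position: [0.5322, 0.2574, 0.0203]
tcp_rot: [[-0.046, 0.999, 0.001], [0.999, 0.046, 0.0], [0.0, 0.001, -1.0]]
force: [-0.1, 0.8, 1.4]
opening: 0.268
```

jog_arm --rows '[{"dp": [0, 0, -10], "turn": [0, 0, 0], "grip": 0.1}, {"dp": [0, 0, -30], "turn": [0, 0, 0], "grip": 0.1}, {"dp": [0, 0, -60], "turn": [0, 0, 0], "grip": 0.1}, {"dp": [0, 0, -95], "turn": [0, 0, 0], "grip": 0.1}, {"dp": [0, 0, -125], "turn": [0, 0, 0], "grip": 0.1}, {"dp": [0, 0, -140], "turn": [0, 0, 0], "grip": 0.1}, {"dp": [0, 0, -140], "turn": [0, 0, 0], "grip": 0.1}]'

```text
time_s: 10.5
position: [0.5332, 0.2577, 0.1631]
tcp_rot: [[-0.046, 0.999, 0.005], [0.999, 0.046, 0.001], [0.001, 0.005, -1.0]]
force: [-0.0, 0.5, -1.8]
opening: 0.275
```

```bash
python3 go.py .643 -.011 .16 -1.6
```

```text
t 10.5 pos [0.5332 0.2577 0.1631] yaw 2.65 tilt [0.31 0.08] q [15.  32.6 91.  -0.  56.1 12.3] F [-0.   0.5 -1.8] M [-0.05  0.06  0.03] op 0.275
dp mm [-273.4   97.3    3.3] turn [ 0.31 -0.08  4.25]
```

jog_arm --rows '[{"dp": [-30, 11, 3], "turn": [0, 0, 4.2], "grip": 0.1}, {"dp": [-70, 25, 3], "turn": [0, 0, 4.2], "grip": 0.1}, {"dp": [-115, 41, 3], "turn": [0, 0, 4.2], "grip": 0.1}, {"dp": [-160, 57, 3], "turn": [0, 0, 4.2], "grip": 0.1}, {"dp": [-205, 73, 3], "turn": [0, 0, 4.2], "grip": 0.1}, {"dp": [-245, 87, 3], "turn": [0, 0, 4.2], "grip": 0.1}, {"dp": [-265, 94, 3], "turn": [0, 0, 4.2], "grip": 0.1}, {"dp": [-273, 97, 3], "turn": [0, 0, 4.2], "grip": 0.1}, {"dp": [-273, 97, 3], "turn": [0, 0, 4.2], "grip": 0.1}, {"dp": [-273, 97, 3], "turn": [0, 0, 4.2], "grip": 0.1}]'

```text
time_s: 11.5
position: [0.64, -0.0091, 0.1564]
tcp_rot: [[0.026, 1.0, -0.002], [1.0, -0.026, 0.001], [0.001, -0.002, -1.0]]
force: [-0.1, 0.0, -1.1]
opening: 0.273
```

```bash
python3 go.py .643 -.011 .0212 -1.6; python3 -c "
from h import *
cap('wrist','w5.png')"
```

```text
t 11.5 pos [ 0.64   -0.0091  0.1564] yaw -1.49 tilt [-0.14  0.07] q [-10.8  36.5  83.7   0.1  59.9  -9.4] F [-0.1  0.  -1.1] M [-0.13  0.05  0.02] op 0.273
dp mm [ -2.    3.3 135.2] turn [-0.14 -0.07  0.11]
```

View pics/w5.png

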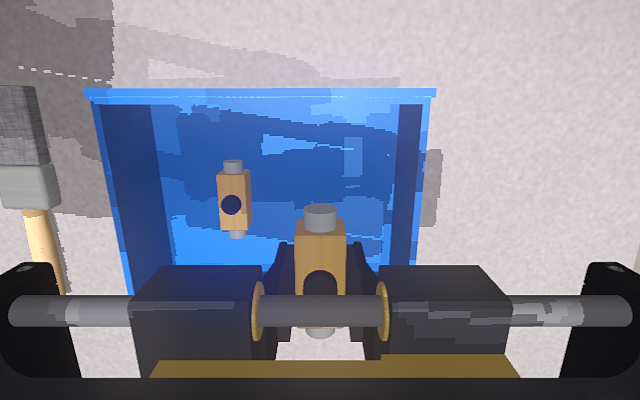

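Block 2 is held level at (320,265), with block 1 well to the left at (233,200).

jog_arm --rows '[{"dp": [-2, 1, 35], "turn": [0, 0, 0], "grip": 0.1}, {"dp": [-2, 1, 70], "turn": [0, 0, 0], "grip": 0.1}, {"dp": [-2, 1, 95], "turn": [0, 0, 0], "grip": 0.1}, {"dp": [-2, 1, 112], "turn": [0, 0, 0], "grip": 0.1}, {"dp": [-2, 1, 122], "turn": [0, 0, 0], "grip": 0.1}, {"dp": [-2, 1, 128], "turn": [0, 0, 0], "grip": 0.1}, {"dp": [-2, 1, 131], "turn": [0, 0, 0], "grip": 0.1}, {"dp": [-2, 1, 131], "turn": [0, 0, 0], "grip": 0.1}]'

```text
time_s: 12.35
position: [0.6426, -0.0127, 0.0265]
tcp_rot: [[0.027, 1.0, 0.001], [1.0, -0.027, -0.0], [-0.0, 0.001, -1.0]]
force: [0.3, -0.3, -1.8]
opening: 0.271
```

```bash
python3 go.py .643 -.011 .0212 -1.6
```

```text
t 12.35 pos [ 0.6426 -0.0127  0.0265] yaw -1.53 tilt [ 0.05 -0.01] q [-11.1  47.   87.    0.   46.   -9.5] F [ 0.3 -0.3 -1.8] M [-0.02  0.09 -0.03] op 0.271
dp mm [1.7 0.3 5.3] turn [0.05 0.01 0.07]
```

jog_arm --rows '[{"dp": [0, 0, 2], "turn": [0, 0, 0], "grip": 0.1}, {"dp": [0, 0, 3.5], "turn": [0, 0, 0], "grip": 0.1}, {"dp": [0, 0, 4.5], "turn": [0, 0, 0], "grip": 0.1}, {"dp": [0, 0, 5.2], "turn": [0, 0, 0], "grip": 0.1}, {"dp": [0, 0, 5.2], "turn": [0, 0, 0], "grip": 0.1}]'

```text
time_s: 12.85
position: [0.6424, -0.0132, 0.0213]
tcp_rot: [[0.027, 1.0, 0.0], [1.0, -0.027, -0.0], [-0.0, 0.0, -1.0]]
force: [-1.0, -0.2, 0.7]
opening: 0.273
```

jog_arm --rows '[{"dp": [0, 0, 0.2], "turn": [0, 0, 0], "grip": 0.1}, {"dp": [0, 0, 0], "turn": [0, 0, 0], "grip": 0.35}, {"dp": [0, 0, 0], "turn": [0, 0, 0], "grip": 0.5}, {"dp": [0, 0, 0], "turn": [0, 0, 0], "grip": 0.5}, {"dp": [0, 0, -20], "turn": [0, 0, 0], "grip": 0.5}, {"dp": [0, 0, -55], "turn": [0, 0, 0], "grip": 0.5}, {"dp": [0, 0, -100], "turn": [0, 0, 0], "grip": 0.6}, {"dp": [0, 0, -150], "turn": [0, 0, 0], "grip": 0.8}, {"dp": [0, 0, -200], "turn": [0, 0, 0], "grip": 1}, {"dp": [0, 0, -240], "turn": [0, 0, 0], "grip": 1}]'

```text
time_s: 13.85
position: [0.6429, -0.0131, 0.2641]
tcp_rot: [[0.027, 1.0, 0.003], [1.0, -0.027, -0.001], [-0.0, 0.003, -1.0]]
force: [0.3, -0.8, -0.9]
opening: 0.777
```

```bash
python3 -c "
from h import *
cap('wrist','w6.png')"; python3 go.py .5442 -.2690 .27 -50
```

```text
t 13.9 pos [ 0.6465 -0.0136  0.2714] yaw -1.54 tilt [ 0.9  -0.17] q [-11.1  29.4  77.    0.   72.6  -9.6] F [ 1.3 -0.5  4.2] M [-0.08 -0.04 -0.03] op 0.824
dp mm [-258.1  -95.4    0.6] turn [ 0.91 -0.25 48.46]
```

View pics/w6.png

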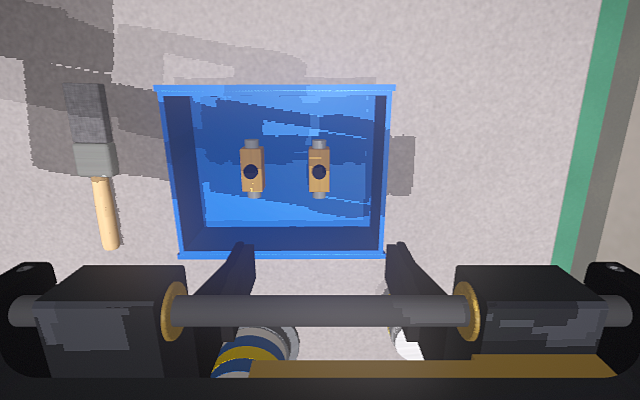

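Both blocks lie flat in the tote at (252,170) and (318,170). Next is the cap. I go above it first, at a yaw of -50°, which leaves room to turn +60°.

jog_arm --rows '[{"dp": [-30, -11, 0], "turn": [0, 0, 8], "grip": 1}, {"dp": [-70, -26, 0], "turn": [0, 0, 16], "grip": 1}, {"dp": [-110, -41, 0], "turn": [0, 0, 24], "grip": 1}, {"dp": [-150, -55, 0], "turn": [0, 0, 32], "grip": 1}, {"dp": [-190, -70, 0], "turn": [0, 0, 40], "grip": 1}, {"dp": [-225, -83, 0], "turn": [0, 0, 48.4], "grip": 1}, {"dp": [-250, -90, 0], "turn": [0, 0, 48.4], "grip": 1}, {"dp": [-258, -94, 0], "turn": [0, 0, 48.4], "grip": 1}, {"dp": [-258, -94, 0], "turn": [0, 0, 48.4], "grip": 1}, {"dp": [-258, -94, 0], "turn": [0, 0, 48.4], "grip": 1}]'

```text
time_s: 14.9
position: [0.5414, -0.2672, 0.2606]
tcp_rot: [[0.765, 0.644, -0.0], [0.644, -0.765, 0.001], [0.001, -0.001, -1.0]]
force: [0.1, 0.5, -0.3]
opening: 0.999
```

```bash
python3 go.py .5442 -.2690 .27 -50; python3 -c "
from h import *
cap('wrist','w7.png');cap('side','d7.png')"; python3 go.py .5442 -.2690 .174 -50
```

```text
t 14.9 pos [ 0.5414 -0.2672  0.2606] yaw -49.93 tilt [-0.02  0.07] q [-36.9  26.9  83.5   0.1  69.7  13. ] F [ 0.1  0.5 -0.3] M [-0.03  0.06 -0.04] op 0.999
dp mm [ 0.9  3.2 -9.4] turn [-0.07 -0.03  0.07]
t 15.0 pos [ 0.5418 -0.2668  0.2608] yaw -49.85 tilt [-0.    0.04] q [-36.8  26.9  83.4   0.   69.7  13. ] F [-0.   0.5 -0.3] M [-0.05  0.13  0.06] op 0.997
dp mm [ 0.4  3.3 86.8] turn [-0.03 -0.02  0.15]
```

View pics/w7.png

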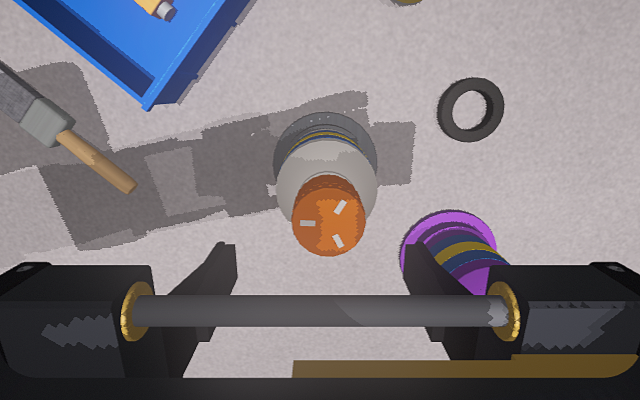

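View pics/d7.png

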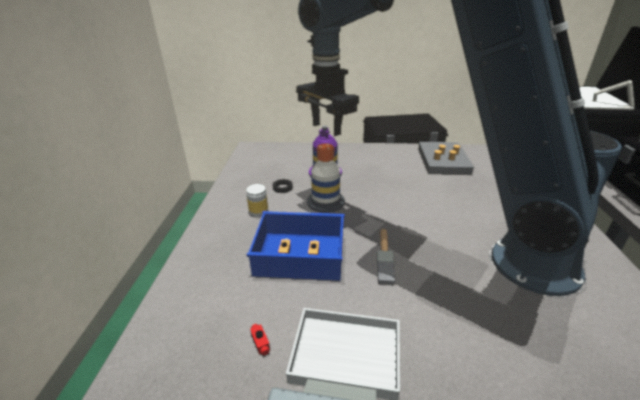

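The cap top is at wrist pixel (329,220), with the purple bottle off to the right at (460,255). In the side view both blocks are in the tote and the tray is empty. I cast the cap's centre from the wrist view.

```bash
python3 - <<'E'
from h import *
z=load('w7'); p=z['p']; C=cloud(z)
s=(C[...,2]>.192)&(C[...,2]<.202)&(p[...,0]>100); s[260:]=0; s[:,:280]=0; s[:,380:]=0
Q=C[s]; print(len(Q),Q.mean(0),Q.min(0),Q.max(0),cv2.minEnclosingCircle((Q[:,:2]*1000).astype(np.float32)), np.median(Q[:,2]))
v,u=np.nonzero(s); P=np.array([plane(z,a,b,.196)[:2] for a,b in zip(u,v)]); print(P.mean(0),cv2.minEnclosingCircle((P*1000).astype(np.float32)))
E
```

```text
4065 [ 0.54564268 -0.26920506  0.19576881] [ 0.51992125 -0.29456571  0.1920119 ] [ 0.56939274 -0.24512219  0.1979919 ] ((544.859130859375, -270.0234069824219), 25.047670364379883) 0.19580755413955075
[ 0.54570329 -0.26914733] ((545.6104125976562, -269.8324279785156), 25.20996856689453)
```

Radius 25.1 mm and top at 0.196 m, both as they must be. Target centre is (0.545, -0.2695).

```bash
python3 go.py .545 -.2695 .174 -50
```

```text
t 15.0 pos [ 0.5418 -0.2668  0.2608] yaw -49.85 tilt [-0.    0.04] q [-36.8  26.9  83.4   0.   69.7  13. ] F [-0.   0.5 -0.3] M [-0.05  0.13  0.06] op 0.997
dp mm [ 0.7  4.2 86.8] turn [-0.03 -0.02  0.15]
```

jog_arm --rows '[{"dp": [1, 4, 10], "turn": [0, 0, 0], "grip": 1}, {"dp": [1, 4, 25], "turn": [0, 0, 0], "grip": 1}, {"dp": [1, 4, 45], "turn": [0, 0, 0], "grip": 1}, {"dp": [1, 4, 62], "turn": [0, 0, 0], "grip": 1}, {"dp": [1, 4, 73], "turn": [0, 0, 0], "grip": 1}, {"dp": [1, 4, 79], "turn": [0, 0, 0], "grip": 1}, {"dp": [1, 4, 82], "turn": [0, 0, 0], "grip": 1}, {"dp": [1, 4, 82], "turn": [0, 0, 0], "grip": 1}]'

```text
time_s: 15.8
position: [0.5449, -0.2708, 0.1788]
tcp_rot: [[0.765, 0.644, 0.0], [0.644, -0.765, -0.0], [0.0, 0.0, -1.0]]
force: [0.6, 0.4, 0.3]
opening: 0.997
```

```bash
python3 go.py .545 -.2695 .174 -50
```

```text
t 15.8 pos [ 0.5449 -0.2708  0.1788] yaw -49.95 tilt [ 0.01 -0.  ] q [-36.9  32.7  87.6   0.   59.7  13. ] F [0.6 0.4 0.3] M [-0.07  0.11  0.02] op 0.997
dp mm [ 0.9 -0.9  4.8] turn [ 0.01 -0.    0.05]
```

Gripping at the cap's height and watching the lateral force for any centring error.

jog_arm --rows '[{"dp": [0.9, -0.9, 3], "turn": [0, 0, 0], "grip": 1}, {"dp": [0.9, -0.9, 4.5], "turn": [0, 0, 0], "grip": 0.8}, {"dp": [0.9, -0.9, 4.5], "turn": [0, 0, 0], "grip": 0.65}, {"dp": [0.9, -0.9, 4.5], "turn": [0, 0, 0], "grip": 0.3}, {"dp": [0.9, -0.9, 4.5], "turn": [0, 0, 0], "grip": 0.3}, {"dp": [0.9, -0.9, 4.5], "turn": [0, 0, 0], "grip": 0.3}, {"dp": [0.9, -0.9, 4.5], "turn": [0, 0, 0], "grip": 0.3}, {"dp": [0.9, -0.9, 4.5], "turn": [0, 0, 0], "grip": 0.3}]'

```text
time_s: 16.6
position: [0.5457, -0.2707, 0.1747]
tcp_rot: [[0.766, 0.643, 0.002], [0.643, -0.766, -0.002], [0.0, 0.003, -1.0]]
force: [2.1, -2.5, -1.8]
opening: 0.557
```

```bash
python3 go.py .545 -.2695 .174 -50
```

```text
t 16.6 pos [ 0.5457 -0.2707  0.1747] yaw -49.98 tilt [ 0.14 -0.13] q [-36.9  33.   87.8  -0.   59.   13.1] F [ 2.1 -2.5 -1.8] M [-0.5  -0.19  0.02] op 0.557
dp mm [ 0.2 -1.4  0.7] turn [ 0.19 -0.02  0.02]
```

jog_arm --rows '[{"dp": [0, 0.8, 1], "turn": [0, 0, 0], "grip": 0.3}, {"dp": [0, 0.8, 2], "turn": [0, 0, 0], "grip": 0.3}, {"dp": [0, 0.8, 3], "turn": [0, 0, 0], "grip": 0.3}, {"dp": [0, 0.8, 4], "turn": [0, 0, 0], "grip": 0.3}, {"dp": [0, 0.8, 4], "turn": [0, 0, 0], "grip": 0.3}]'

```text
time_s: 17.1
position: [0.5457, -0.2707, 0.1718]
tcp_rot: [[0.766, 0.643, 0.001], [0.643, -0.766, -0.001], [0.0, 0.002, -1.0]]
force: [-1.1, -0.7, 7.1]
opening: 0.563
```

```bash
python3 go.py .545 -.2695 .168 -50
```

```text
t 17.1 pos [ 0.5457 -0.2707  0.1718] yaw -49.95 tilt [ 0.08 -0.08] q [-36.9  33.2  87.9  -0.   58.8  13.1] F [-1.1 -0.7  7.1] M [-0.17  0.2  -0.  ] op 0.563
dp mm [ 0.2 -1.4  3.8] turn [ 0.11 -0.01  0.05]
```

jog_arm --rows '[{"dp": [0, 0, 1], "turn": [0, 0, 0], "grip": 0.3}, {"dp": [0, 0, 2], "turn": [0, 0, 0], "grip": 0.3}, {"dp": [0, 0, 3], "turn": [0, 0, 0], "grip": 0.3}, {"dp": [0, 0, 3], "turn": [0, 0, 0], "grip": 0.3}]'

```text
time_s: 17.5
position: [0.5458, -0.2707, 0.1692]
tcp_rot: [[0.766, 0.643, 0.002], [0.643, -0.766, -0.002], [0.0, 0.002, -1.0]]
force: [-0.1, -0.8, 9.5]
opening: 0.563
```

```bash
python3 go.py .545 -.2695 .168 -50
```

```text
t 17.5 pos [ 0.5458 -0.2707  0.1692] yaw -49.96 tilt [ 0.09 -0.09] q [-36.9  33.4  88.   -0.   58.5  13.1] F [-0.1 -0.8  9.5] M [-0.09  0.29 -0.03] op 0.563
dp mm [ 0.2 -1.4  1.1] turn [ 0.13 -0.01  0.04]
```

Force 9.5 N at 5.5 mm matches the spring, so the cap follows. I press slightly more and twist anticlockwise, which is negative tool z.

jog_arm --rows '[{"dp": [0, 0, 1], "turn": [0, 0, 0], "grip": 0.3}, {"dp": [0, 0, 1], "turn": [0, 0, -4], "grip": 0.3}, {"dp": [0, 0, 1], "turn": [0, 0, -9], "grip": 0.3}, {"dp": [0, 0, 1], "turn": [0, 0, -14], "grip": 0.3}, {"dp": [0, 0, 1], "turn": [0, 0, -19], "grip": 0.3}, {"dp": [0, 0, 1], "turn": [0, 0, -22], "grip": 0.3}, {"dp": [0, 0, 1], "turn": [0, 0, -22], "grip": 0.3}]'

```text
time_s: 18.2
position: [0.546, -0.2703, 0.1684]
tcp_rot: [[0.468, 0.884, 0.002], [0.884, -0.468, -0.001], [-0.0, 0.002, -1.0]]
force: [-0.2, -0.7, 8.7]
opening: 0.558
```

```bash
python3 go.py .545 -.2695 .168 10; python3 -c "
from h import *
cap('wrist','w8.png')"
```

```text
t 18.2 pos [ 0.546  -0.2703  0.1684] yaw -27.9 tilt [ 0.12 -0.06] q [-36.8  33.4  88.1   0.   58.4  -9. ] F [-0.2 -0.7  8.7] M [-0.1   0.11 -0.02] op 0.558
dp mm [ 0.3 -1.3  0.4] turn [  0.13   0.04 -37.9 ]
```

View pics/w8.png

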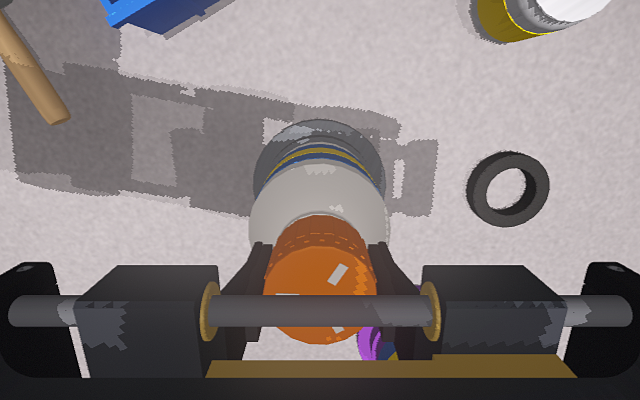

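The three marks keep their places relative to the gripper ((340,272), (287,295), (337,328)), so the cap is turning with it. I continue.

jog_arm --rows '[{"dp": [0, 0, 0], "turn": [0, 0, -5], "grip": 0.3}, {"dp": [0, 0, 0], "turn": [0, 0, -10], "grip": 0.3}, {"dp": [0, 0, 0], "turn": [0, 0, -15], "grip": 0.3}, {"dp": [0, 0, 0], "turn": [0, 0, -20], "grip": 0.3}, {"dp": [0, 0, 0], "turn": [0, 0, -25], "grip": 0.3}, {"dp": [0, 0, 0], "turn": [0, 0, -30], "grip": 0.3}, {"dp": [0, 0, 0], "turn": [0, 0, -35], "grip": 0.3}, {"dp": [0, 0, 0], "turn": [0, 0, -38.5], "grip": 0.3}, {"dp": [0, 0, 0], "turn": [0, 0, -38.5], "grip": 0.3}]'

```text
time_s: 19.15
position: [0.546, -0.2704, 0.1684]
tcp_rot: [[-0.184, 0.983, 0.002], [0.983, 0.184, -0.001], [-0.002, 0.002, -1.0]]
force: [0.5, -0.5, 8.4]
opening: 0.559
```

```bash
python3 go.py .545 -.2695 .168 10; python3 -c "
from h import *
cap('wrist','w9.png')"
```

```text
t 19.15 pos [ 0.546  -0.2704  0.1684] yaw 10.61 tilt [ 0.12 -0.07] q [-36.9  33.4  88.1   0.   58.4 -47.5] F [ 0.5 -0.5  8.4] M [-0.05  0.1   0.04] op 0.559
dp mm [ 1.  -0.8  0.4] turn [0.11 0.09 0.61]
```

View pics/w9.png

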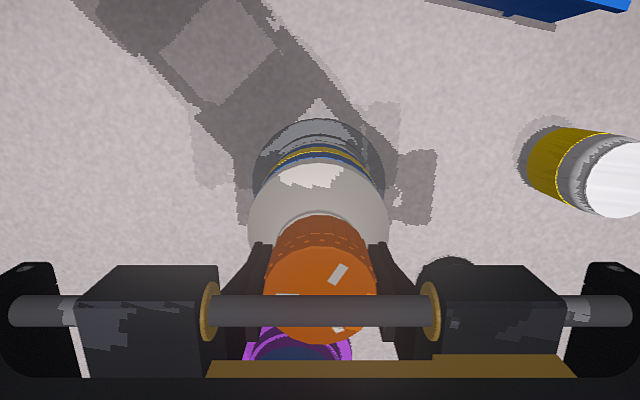

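Turned 60.6° with the marks still fixed in the gripper. Now lifting straight, slowly at first.

jog_arm --rows '[{"dp": [0, 0, -2], "turn": [0, 0, 0], "grip": 0.3}, {"dp": [0, 0, -4], "turn": [0, 0, 0], "grip": 0.3}, {"dp": [0, 0, -6], "turn": [0, 0, 0], "grip": 0.3}, {"dp": [0, 0, -8], "turn": [0, 0, 0], "grip": 0.3}, {"dp": [0, 0, -10], "turn": [0, 0, 0], "grip": 0.3}, {"dp": [0, 0, -12], "turn": [0, 0, 0], "grip": 0.3}, {"dp": [0, 0, -14], "turn": [0, 0, 0], "grip": 0.3}]'

```text
time_s: 19.9
position: [0.5442, -0.2693, 0.1796]
tcp_rot: [[-0.183, 0.983, -0.003], [0.983, 0.183, 0.002], [0.002, -0.002, -1.0]]
force: [0.4, 0.3, -0.5]
opening: 0.56
```

```bash
python3 go.py .546 -.2704 .256 10.6
```

```text
t 19.9 pos [ 0.5442 -0.2693  0.1796] yaw 10.54 tilt [-0.15  0.12] q [-36.9  32.6  87.6   0.   60.  -47.4] F [ 0.4  0.3 -0.5] M [-0.08  0.03  0.02] op 0.56
dp mm [ -1.2   1.4 -76.4] turn [-0.12 -0.14 -0.06]
```

jog_arm --rows '[{"dp": [0, 0, -4], "turn": [0, 0, 0], "grip": 0.3}, {"dp": [0, 0, -9], "turn": [0, 0, 0], "grip": 0.3}, {"dp": [0, 0, -15], "turn": [0, 0, 0], "grip": 0.3}, {"dp": [0, 0, -23], "turn": [0, 0, 0], "grip": 0.3}, {"dp": [0, 0, -33], "turn": [0, 0, 0], "grip": 0.3}, {"dp": [0, 0, -45], "turn": [0, 0, 0], "grip": 0.3}, {"dp": [0, 0, -57], "turn": [0, 0, 0], "grip": 0.3}, {"dp": [0, 0, -67], "turn": [0, 0, 0], "grip": 0.3}, {"dp": [0, 0, -73], "turn": [0, 0, 0], "grip": 0.3}, {"dp": [0, 0, -75], "turn": [0, 0, 0], "grip": 0.3}]'

```text
time_s: 20.9
position: [0.5456, -0.2704, 0.2565]
tcp_rot: [[-0.183, 0.983, 0.001], [0.983, 0.183, -0.001], [-0.001, 0.001, -1.0]]
force: [-0.2, -0.5, -0.8]
opening: 0.566
```

jog_arm --rows '[{"dp": [0, 0, 0], "turn": [0, 0, 0], "grip": 0.3}, {"dp": [0, 0, 0], "turn": [0, 0, 0], "grip": 0.3}, {"dp": [0, 0, 0], "turn": [0, 0, 0], "grip": 0.3}, {"dp": [0, 0, 0], "turn": [0, 0, 0], "grip": 0.3}]'

```text
time_s: 21.3
position: [0.5451, -0.27, 0.2548]
tcp_rot: [[-0.183, 0.983, -0.001], [0.983, 0.183, 0.001], [0.001, -0.001, -1.0]]
force: [-0.2, 0.2, -0.5]
opening: 0.562
```

```bash
python3 go.py .546 -.2704 .256 10.6; python3 - <<'E'
from h import *
cap('wrist','w10.png');cap('scene','s10.png');cap('side','d10.png')
for n in ['d10','s10']:
    z=load(n);C=cloud(z);p=z['p'];m=(cv2.inRange(cv2.cvtColor(p,cv2.COLOR_RGB2HSV),(3,150,60),(16,255,255))>0)&(abs(C[...,0]-.545)<.06)&(abs(C[...,1]+.27)<.06)&(C[...,2]>.15)
    Q=C[m]
    if len(Q): print(n,len(Q),Q.min(0),Q.max(0))
a=load('d10')['p'][60:220,250:410]; b=load('s10')['p'][90:250,170:330]
cv2.imwrite('pics/c10.png',cv2.resize(np.hstack([a,b]),None,fx=2.5,fy=2.5)[...,::-1])
E
```

```text
t 21.3 pos [ 0.5451 -0.27    0.2548] yaw 10.54 tilt [-0.05  0.04] q [-36.9  27.6  83.2  -0.   69.2 -47.4] F [-0.2  0.2 -0.5] M [-0.04  0.07  0.03] op 0.562
dp mm [-0.6  0.8 -1.2] turn [-0.04 -0.04 -0.06]
d10 153 [ 0.52457461 -0.27213376  0.24340277] [ 0.56457294 -0.24114864  0.27819457]
s10 210 [ 0.51692263 -0.28580366  0.24514797] [ 0.58134178 -0.22398958  0.34161357]
```

View pics/w10.png

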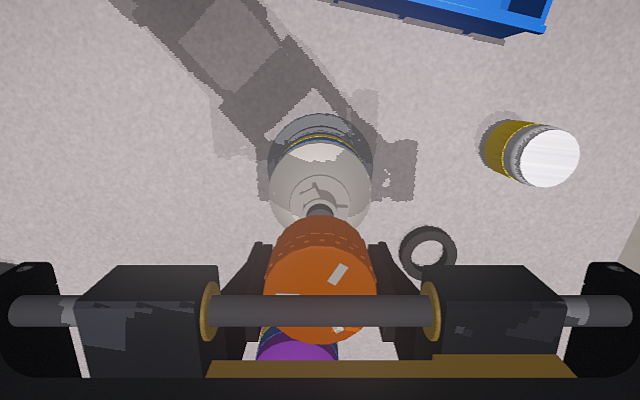

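View pics/s10.png

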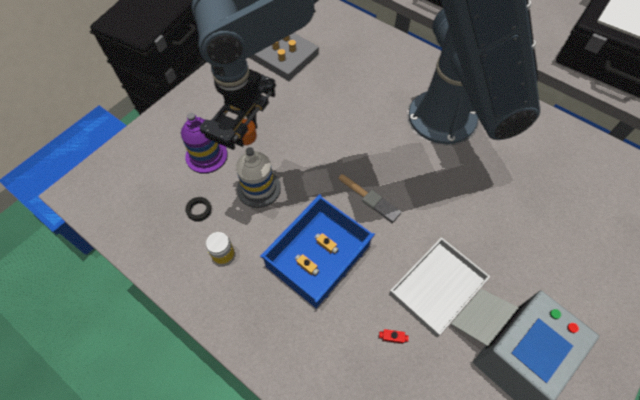

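View pics/d10.png

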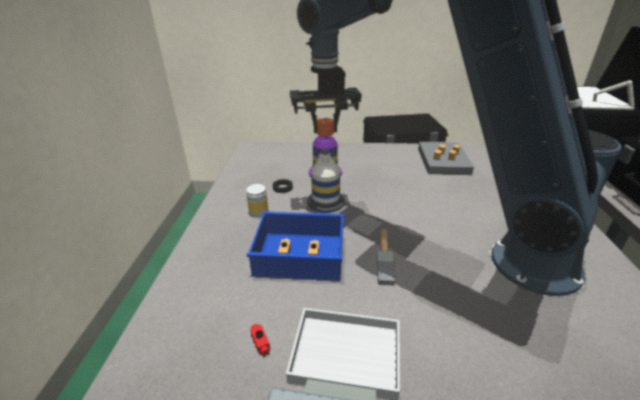

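View pics/c10.png

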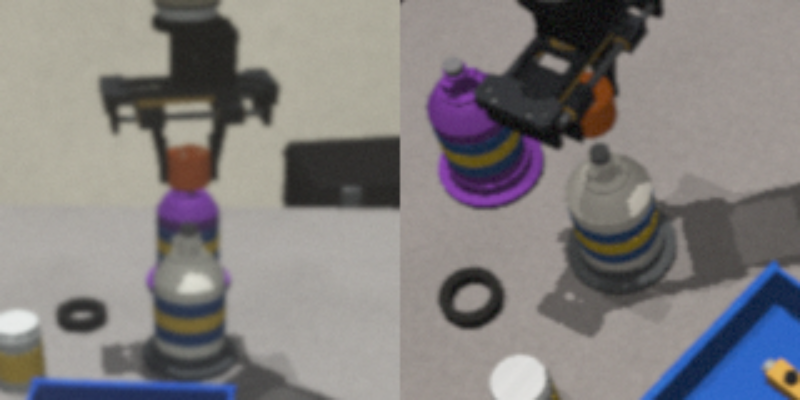

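The bottle neck is bare, with the plunger visible at wrist pixel (320,208). The cap is held upright above it at side pixel (325,127). Both blocks are in the tote at scene (327,242) and (307,265), and the tin, brush, ring, red block and purple bottle look unmoved. I raise it a few mm and let it settle.

jog_arm --rows '[{"dp": [0, 0, -2], "turn": [0, 0, 0], "grip": 0.3}, {"dp": [0, 0, -4], "turn": [0, 0, 0], "grip": 0.3}, {"dp": [0, 0, -4], "turn": [0, 0, 0], "grip": 0.3}, {"dp": [0, 0, -4], "turn": [0, 0, 0], "grip": 0.3}, {"dp": [0, 0, -4], "turn": [0, 0, 0], "grip": 0.3}, {"dp": [0, 0, -4], "turn": [0, 0, 0], "grip": 0.3}, {"dp": [0, 0, -4], "turn": [0, 0, 0], "grip": 0.3}, {"dp": [0, 0, -4], "turn": [0, 0, 0], "grip": 0.3}]'

```text
time_s: 22.25
position: [0.5452, -0.2701, 0.2593]
tcp_rot: [[-0.183, 0.983, -0.0], [0.983, 0.183, 0.0], [0.0, -0.0, -1.0]]
force: [-0.1, -0.8, -0.7]
opening: 0.558
```

```bash
python3 go.py .546 -.2704 .256 10.6; python3 -c "
from rig import bot
import numpy as np
print(np.round(bot.read_state()['qvel'],2)); print(bot.hand_in())"
```

```text
t 22.25 pos [ 0.5452 -0.2701  0.2593] yaw 10.54 tilt [-0.  0.] q [-36.9  27.4  82.9   0.   69.8 -47.4] F [-0.1 -0.8 -0.7] M [-0.12 -0.   -0.01] op 0.558
dp mm [-0.4  0.7  3.3] turn [-0.   -0.   -0.06]
[-0.01  0.03 -0.01  0.09 -0.01 -0.05]
the job is handed in; nothing more can be done
None
```

The descaling soak is ready and the job is handed in, at 22 s of the 64 s allowed. I took both brass blocks out of the catch tray and set them flat in the blue tote. I pressed the orange cap down about 6 mm, turned it 60.6° anticlockwise and lifted it straight off.

Last checks:
- **Blocks:** the last pictures show both on the tote floor and the tray empty.
- **Cap:** it is still gripped, upright and at rest. Its middle is about 88 mm above the neck top, so the cap's lower edge is about 69 mm above it. I read "about 8 cm" as falling between those two.
- **Bottle:** the neck is bare in the wrist view.
- **Bystanders:** the tin, brush, rubber ring, red block and purple bottle look unmoved. I judged this by eye and did not measure it.
- **Forces:** the wrist force read about 10 N at most after the moves, during the press.

No check failed. Pose readings just after a move were off by about 1–3 mm, so I re-measured before each grasp and placing.

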